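Set up a soldering place for the next kit builder

TASK

Set up the soldering place for the next kit builder, who will sit where the robot is (left, right and behind are as seen from there). Stand the three parts dishes on the table in a row just behind the circuit board, about 30 mm clear of its far edge and about 20 mm from dish to dish, in soldering order: capacitors behind the middle of the board, resistors to the left of them, chips to the right. Put the brass-wool tip cleaner on the table beside the middle of the iron stand's base, on the side facing the board and about 20 mm away from it, and lower the solder reel over the spindle of the reel stand until it sits on the plate; keep everything upright, let go of it all, and leave the component tester and the multimeter where they lie.

Things in the scene. Friction and masses are not known exactly. Their poses are not given: they have to be found in the camera images.
- dish_resistors_mid (a point): small straight-sided white dish with a green band round its rim, 58 mm across, 36 mm high, wall 3.5 mm, open on top, about 100 g, holding small blue resistors. The point is on its axis, half-way up (18 mm above its underside); its z axis is up
- dish_capacitors_mid (a point): small straight-sided white dish with a green band round its rim, 58 mm across, 36 mm high, wall 3.5 mm, open on top, about 100 g, holding orange disc capacitors. The point is on its axis, half-way up (18 mm above its underside); its z axis is up
- dish_chips_mid (a point): small straight-sided white dish with a green band round its rim, 58 mm across, 36 mm high, wall 3.5 mm, open on top, about 100 g, holding black chips with silver legs. The point is on its axis, half-way up (18 mm above its underside); its z axis is up
- cleaner_mid (a point): tip cleaner: round gold-coloured tin with curls of brass wool in its top, 60 mm across up to 34 mm above the table, then narrowing; the tin is 42 mm high, the wool 46; about 200 g. The point is on its axis, 23 mm above its underside; its z axis is up
- reel_mid (a point): solder reel standing on one of its flanges: two blue flanges 56 mm across and 5 mm thick, silver solder 46 mm across between them, 44 mm high in all, with an open bore of 20 mm right through along its z axis (up); about 220 g. The point is on its axis, half-way up (22 mm above its underside)
- board: amber circuit board held in a low frame, fixed to the table: 80 mm along its x axis, 150 mm along its y axis, board top 14 mm above the table, parts on it up to 23 mm. Origin at the centre of its footprint on the table; x points away from the robot to its far long edge, y to the left, turned by up to 9 degrees
- iron_stand: soldering-iron stand, fixed to the table: dark base 150 mm along its x axis, 100 mm along y, 18 mm high, with a yellow sponge in front and a blue-handled iron sloping up over the base's centre line towards the robot, highest point 130 mm above the table. Origin at the centre of the base, on the table; x points away from the robot, y to the left, turned by up to 7 degrees. It stands either to the left or to the right of the board
- reel_stand: reel stand, fixed to the table: grey steel plate 100 by 100 mm, 12 mm thick, with an upright steel spindle 10 mm across at its centre whose rounded top is 60 mm above the table; a thin wire eye 52 mm high stands 51 mm from the spindle towards the plate's near right corner. Origin on the spindle's axis, on the table; x points away from the robot, y to the left, turned by up to 17 degrees. It stands on the other side of the board from the iron stand
- tester: component tester lying loose on the table, not to be moved: dark grey box 65 (x) by 95 (y) mm, 26 mm high, with a pale screen and a teal socket reaching 34 mm. Origin at the centre of its underside
- meter: yellow multimeter lying loose on the table, not to be moved: 150 (x) by 78 (y) mm, 44 mm high with its dial. Origin at the centre of its underside

How it is judged:
By the outcome, as a careful person would: the job done as asked, in the order asked, and still so for the second after the job is handed in, with the robot touching nothing.
It also fails if it takes over 144 s, if anything falls off the work surface, if the arm or the gripper's body presses on something with over 40 N, if the wrist force passes 120 N, or if a joint passes its speed limit or range.

ROBOT

A 7-joint arm with a two-finger parallel gripper is mounted at the origin on the work surface. World frame = base frame: x ahead of the robot, y to its left, z up, the work surface at z = 0. Lengths are in m, angles in rad, forces in N, time in s.
With the tool pointing down it reaches from about 0.425 to 0.925 m from the base axis. Payload 6.8 kg.
Tool frame: the origin (TCP) lies on the centre line of the jaws, within the pads' length; the fingertips stand 19 mm ahead of it and the grasp point (between the pads) is the TCP; z points along the fingers, y is the line along which they close (so a half turn about z gives the same grasp; the last joint's range is limited). The gripper opens to 85 mm and grips with 20 to 120 N. Pads are 22 mm wide; open, the fingers measure 114 mm over their backs; the gripper's body (76 mm by 85 mm) begins 54 mm behind the grasp point. The pads swing forward as they close: fully open they stand 13 mm farther back than shut.
Start: joints at [-1.23, 0.477, 0.022, 1.555, -0.011, 1.109, -0.083], TCP at [0.293, 0.608, 0.25] pointing down, gripper open.
Joint ranges: [-2.96, 2.96], [-0.34, 2.1], [-1.41, 1.46], [0.24, 2.44], [-1.37, 4.51], [0.17, 1.92], [-2.96, 2.96]. Speed limits (rad/s): [2.39, 2.39, 3.14, 3.14, 3.14, 3.14, 3.14].

INTERFACE

Orientations are given as a rotation vector (axis times angle).
In Python, from bench import r gives the robot as it stands. The module is installed in compiled form; this text tells all that it offers.
- The arm moves only by the tool arm_command, never from a script. Its argument "rows" is a list of rows, each an object of numbers: "fingers": the opening, from -1 (shut) to 1 (fully open); "x", "y", "z": the shift along the tool's x, y, z in m; "ax", "ay", "az": the turn, a rotation vector about the tool's x, y, z in degrees. In form: [{"fingers": .., "x": .., "y": .., "z": .., "ax": .., "ay": .., "az": ..}, ...]. A call has 1 to 10 rows; each row shifts and turns the commanded pose from where the row before left it, along the tool's axes as they then stand; what a row does not reach is not made up. A row lasts 1/12 s, in which the tool goes at most 41.7 mm and 7.16 degrees, less where a joint would pass 70% of its speed; a pose out of reach is approached as far as the arm can. A call is refused whole if a number of a shift passes 0.0417 or a number of a turn 7.16, either way. A call with a gripper value outside its range is refused whole. The fingers move at their own pace and stop on an object; "grip_force" is the grip in N (left out, the last holds). Time passes only in rows, so rows that do not move let the fingers close. It gives the time, the measured TCP pose, the force, the opening and the grip force at its end, in the units of the state.
- r.get_obs(): the state, without advancing time (a new reading comes with each control period).
- r.grab_frame(name): name is "side" or "top"; returns a dict with "frame" (480x640x3 uint8, red, green, blue), "depth" (480x640 float32, m along the optical axis (not along the pixel's ray), 0 where there is no reading), "K" (3x3 intrinsics, pixels), "world_from_camera" (4x4, takes a point from camera to world coordinates). Camera axes: x right, y down, z forward; pixel columns grow to the right and rows downward; lengths in m; the calibration is good to about 2 mm. A picture is of the moment at which its call begins.
- r.hand_in(): hands the job in; it is judged then, once.
The state is a dict: "clock": time; "joints": joint angles; "qvel": joint speeds; "tau": joint torques, N m; "tcp_pos": TCP position; "orientation": TCP orientation; "contact_force": force on the tool from outside, world axes, zero at the start; "moment": the same for the moment, N m; "grip_width": finger opening in m; "gripper_force": force on a finger pad.
Only numpy, scipy, OpenCV 4.12 (cv2) and the standard library are available. Lean on these libraries where they do the work, as an engineer would, in place of code of your own. Each camera call takes 0.05 s, during which the arm holds its last target. There are 200 camera calls.

## Working session

There is one attempt and no reset: what is moved stays moved. The work goes in short steps, Python scripts to look and compute and a tool call to move; the robot and the scene stay as the last step left them, time stands still between calls to the robot, and variables do not carry over. Pictures are saved under pics/ and viewed, at most 14 in all, crops included, and the job is handed in when it is done.

Besides the shell and the picture viewer there is one more tool, called after "Call:" as a command line: name --argument value ..., lists and objects as JSON in quotes. arm_command: Moves the arm, as the interface text tells. Its arguments: {"type":"object","properties":{"rows":{"type":"array"},"grip_force":{"type":"number"}},"required":["rows"]}

```bash
mkdir -p pics
cat > h.py <<'E'
import numpy as np, cv2
from bench import r
def grab(n,save=None):
    f=r.grab_frame(n)
    if save: cv2.imwrite('pics/'+save,f['frame'][:,:,::-1])
    d=f['depth'];K=f['K'];v,u=np.mgrid[:480,:640]
    P=np.stack([(u-K[0,2])/K[0,0]*d,(v-K[1,2])/K[1,1]*d,d,np.ones_like(d)],-1)@f['world_from_camera'].T
    P=P[...,:3]; P[d==0]=np.nan
    return f,P
E
python3 - <<'E'
from h import *
o=r.get_obs();print({k:np.round(v,3) for k,v in o.items()})
for n in('top','side'):
    f,P=grab(n,n+'0.png');np.save(n+'P.npy',P);np.save(n+'F.npy',f['frame'])
    print(n,f['K'].round(1).tolist(),f['world_from_camera'].round(3).tolist())
E
```

```text
{'clock': np.float64(0.0), 'joints': array([-1.23 ,  0.478,  0.022,  1.556, -0.011,  1.109, -0.083]), 'qvel': array([ 0.002, -0.001,  0.003,  0.001, -0.   , -0.001,  0.001]), 'tau': array([ 1.0000e-03, -5.9644e+01,  1.6080e+00, -2.8120e+01,  1.2000e-02,
        9.0000e-03, -0.0000e+00]), 'tcp_pos': array([0.293, 0.608, 0.249]), 'orientation': array([-6.990e-01, -3.063e+00,  3.000e-03]), 'contact_force': array([ 0.409, -0.882,  0.263]), 'moment': array([ 0.013, -0.048,  0.016]), 'gripper_force': np.float64(0.0), 'grip_width': np.float64(0.085)}
top [[452.6, 0.0, 317.4], [0.0, 452.6, 238.0], [0.0, 0.0, 1.0]] [[0.076, -0.975, 0.211, 0.332], [-0.997, -0.075, 0.014, -0.027], [0.002, -0.211, -0.977, 0.938], [0.0, 0.0, 0.0, 1.0]]
side [[520.8, 0.0, 319.2], [0.0, 520.8, 243.7], [0.0, 0.0, 1.0]] [[0.936, -0.199, 0.292, 0.189], [-0.353, -0.492, 0.796, -0.919], [-0.015, -0.848, -0.53, 0.665], [0.0, 0.0, 0.0, 1.0]]
```

View pics/top0.png

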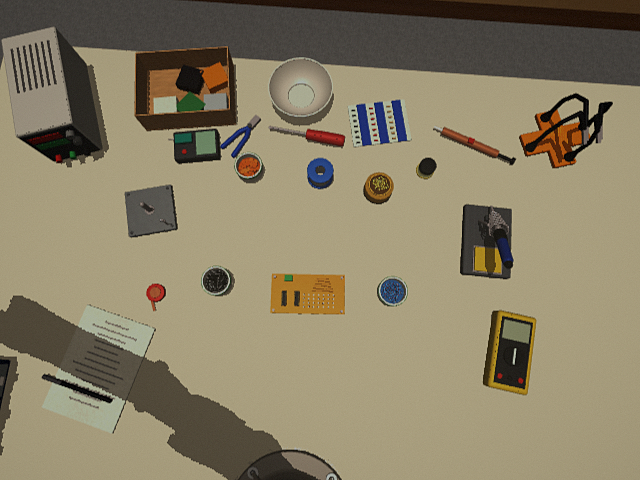

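View pics/side0.png

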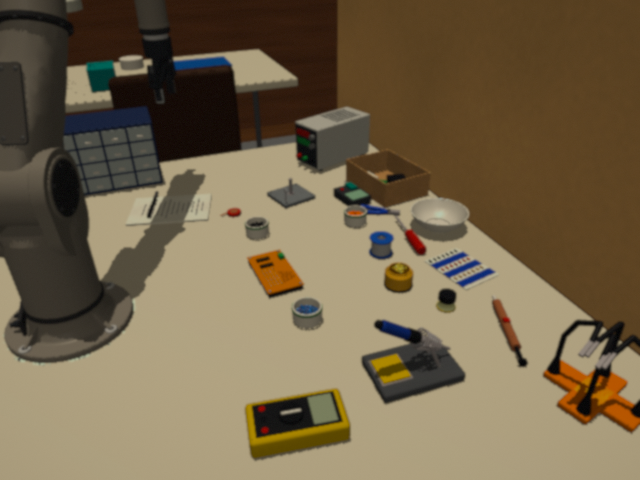

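The top view shows the chips dish at (217,281), resistors (392,291), capacitors (249,167), reel (320,172) and cleaner (379,187). The board is at (308,294), the reel stand at (150,210) on the left and the iron stand at (487,241) on the right. The side view agrees.

```bash
cat >> h.py <<'E'
def circ(P,u,v,zlo,zhi,w=26):
    Q=P[v-w:v+w,u-w:u+w].reshape(-1,3); Q=Q[(Q[:,2]>zlo)&(Q[:,2]<zhi)]
    c,R=cv2.minEnclosingCircle(Q[:,:2].astype(np.float32)); return np.round(c,4),round(R,4),len(Q),np.round(np.median(Q[:,2]),4)
def rect(P,u0,u1,v0,v1,zlo,zhi):
    m=((P[...,2]>zlo)&(P[...,2]<zhi)); k=np.zeros_like(m);k[v0:v1,u0:u1]=1;m&=k
    m=cv2.morphologyEx(m.astype(np.uint8),cv2.MORPH_OPEN,np.ones((3,3)))>0
    Q=P[m]; c,s,a=cv2.minAreaRect(Q[:,:2].astype(np.float32)); return np.round(c,4),np.round(s,4),round(a,2),len(Q),np.round(np.median(Q[:,2]),4)
E
python3 - <<'E'
from h import *
P=np.load('topP.npy')
print('table z',np.nanmedian(P[330:400,200:400,2]))
for n,u,v,a,b in[('res',392,291,.028,.045),('cap',249,167,.028,.045),('chip',217,281,.028,.045),('clean',379,187,.025,.06),('reel',320,172,.036,.055)]: print(n,circ(P,u,v,a,b))
print('board',rect(P,255,360,260,325,.006,.03))
print('iron',rect(P,450,525,195,290,.010,.024))
print('plate',rect(P,115,190,175,245,.006,.018))
print('spindle',circ(P,148,208,.035,.075,20))
print('tester',rect(P,160,225,120,168,.018,.04)); print('meter',rect(P,475,545,300,400,.02,.055))
# spindle/tall pts
m=(P[175:245,115:190,2]>.03);ys,xs=np.nonzero(m)
for y,x in zip(ys,xs): print((x+115,y+175),P[y+175,x+115].round(3),end=' ')
f=np.load('topF.npy')
c=cv2.resize(f[160:320,110:270],None,fx=3.7,fy=3.7,interpolation=2);cv2.imwrite('pics/c1.png',c[:,:,::-1])
S=np.load('sideP.npy')
print()
m=(S[165:215,255:320,2]>.025);ys,xs=np.nonzero(m)
for y,x in zip(ys,xs): print((x+255,y+165),S[y+165,x+255].round(3),end=' ')
E
```

```text
table z 1.951986239623338e-05
res (array([ 0.4332, -0.1713]), 0.03, 240, np.float64(0.0351))
cap (array([0.6749, 0.1458]), 0.0307, 264, np.float64(0.0346))
chip (array([0.4268, 0.1835]), 0.0299, 264, np.float64(0.0346))
clean (array([ 0.6507, -0.1341]), 0.0302, 637, np.float64(0.0416))
reel (array([ 0.6726, -0.0077]), 0.0279, 474, np.float64(0.0441))
board (array([ 0.4164, -0.0017]), array([0.0803, 0.15  ]), 3.34, 2902, np.float64(0.0143))
iron (array([ 0.5553, -0.3654]), array([0.1004, 0.1509]), 88.13, 2159, np.float64(0.0182))
plate (array([0.5674, 0.3465]), array([0.1009, 0.1012]), 14.73, 2092, np.float64(0.0121))
spindle (array([0.5558, 0.3236]), 0.0292, 57, np.float64(0.0502))
tester (array([0.7256, 0.2814]), array([0.0872, 0.1265]), 8.51, 1449, np.float64(0.0268))
meter (array([ 0.333 , -0.4076]), array([0.0793, 0.1503]), 81.61, 3286, np.float64(0.0366))
(np.int64(141), np.int64(201)) [0.572 0.348 0.058] (np.int64(142), np.int64(201)) [0.572 0.346 0.057] (np.int64(140), np.int64(202)) [0.568 0.348 0.061] (np.int64(141), np.int64(202)) [0.568 0.346 0.062] (np.int64(142), np.int6
[... 5193 characters left out ...]
), np.int64(190)) [0.54  0.307 0.043] (np.int64(286), np.int64(190)) [0.542 0.295 0.048] (np.int64(285), np.int64(191)) [0.542 0.307 0.04 ] (np.int64(286), np.int64(191)) [0.542 0.295 0.045] (np.int64(285), np.int64(192)) [0.541 0.301 0.04 ] (np.int64(286), np.int64(192)) [0.542 0.296 0.042] (np.int64(285), np.int64(193)) [0.541 0.302 0.036] (np.int64(285), np.int64(194)) [0.539 0.297 0.036] (np.int64(286), np.int64(194)) [0.543 0.301 0.033] (np.int64(285), np.int64(195)) [0.542 0.306 0.028] (np.int64(286), np.int64(195)) [0.543 0.3   0.031] (np.int64(285), np.int64(196)) [0.541 0.306 0.025] (np.int64(286), np.int64(196)) [0.544 0.304 0.026] (np.int64(286), np.int64(197)) [0.542 0.299 0.026]
```

View pics/c1.png

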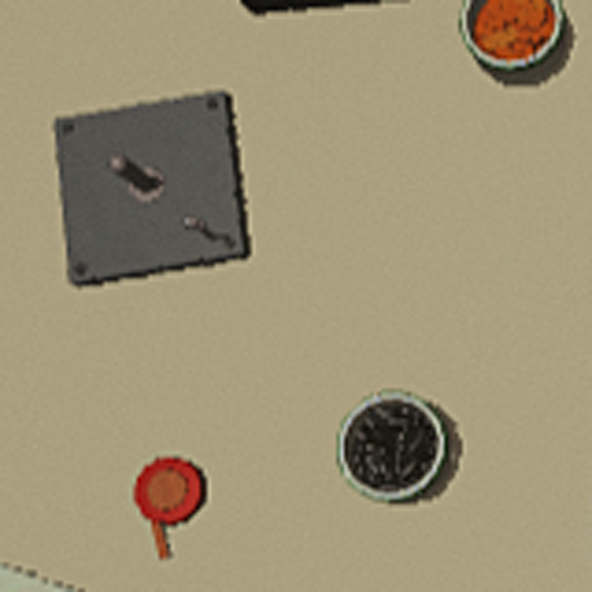

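```bash
cat > go.py <<'E'
import sys
from h import *
from scipy.spatial.transform import Rotation as Ro
x,y,z,th=map(float,sys.argv[1:5]); o=r.get_obs(); R=Ro.from_rotvec(o['orientation']).as_matrix()
t=np.radians(th); G=np.array([[-np.sin(t),np.cos(t),0],[np.cos(t),np.sin(t),0],[0,0,-1]]).T
rv=np.degrees(Ro.from_matrix(R.T@G).as_rotvec())
print('turn',rv.round(1),'then shift mm',(1e3*G.T@(np.array([x,y,z])-o['tcp_pos'])).round(1),'clock',o['clock'],'j7',o['joints'][6].round(2),'grip',o['grip_width'])
E
echo
```

```text
(no output)
```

Call:
arm_command --rows '[{"az": 6.8,"fingers": 1},{"az": 6.8},{"az": 6.8},{"az": 6.8},{"az": 6.8},{"az": 6.8},{"az": 6.8},{"az": 6.8},{"az": 6.7}]' --grip_force 40

```text
validation failed for argument at $.ro...
```

```bash
python3 go.py 0.4268 0.1835 0.1 3.3
```

```text
turn [-0.1  0.1 61. ] then shift mm [-431.2  109.5  149.4] clock 0.1 j7 -0.08 grip 0.08553061239012268
```

Call:
arm_command --rows '[{"fingers": 1,"x": 0,"y": 0,"z": 0,"ax": 0,"ay": 0,"az": 6.8},{"fingers": 1,"x": 0,"y": 0,"z": 0,"ax": 0,"ay": 0,"az": 6.8},{"fingers": 1,"x": 0,"y": 0,"z": 0,"ax": 0,"ay": 0,"az": 6.8},{"fingers": 1,"x": 0,"y": 0,"z": 0,"ax": 0,"ay": 0,"az": 6.8},{"fingers": 1,"x": 0,"y": 0,"z": 0,"ax": 0,"ay": 0,"az": 6.8},{"fingers": 1,"x": 0,"y": 0,"z": 0,"ax": 0,"ay": 0,"az": 6.8},{"fingers": 1,"x": 0,"y": 0,"z": 0,"ax": 0,"ay": 0,"az": 6.8},{"fingers": 1,"x": 0,"y": 0,"z": 0,"ax": 0,"ay": 0,"az": 6.8},{"fingers": 1,"x": 0,"y": 0,"z": 0,"ax": 0,"ay": 0,"az": 6.6}]' --grip_force 40

```text
clock: 0.85
tcp_pos: [0.2927, 0.6079, 0.2498]
orientation: [2.163, 2.278, -0.002]
contact_force: [0.9, 0.6, 0.0]
grip_width: 0.0851
gripper_force: 0.0
```

```bash
python3 go.py 0.4268 0.1835 0.1 3.3
```

```text
turn [-0.   0.1 -0.3] then shift mm [-431.4  109.5  149.8] clock 0.85 j7 -1.05 grip 0.08505121683968025
```

Call:
arm_command --rows '[{"fingers": 1,"x": -0.038,"y": 0.0105,"z": 0.01,"ax": 0,"ay": 0,"az": 0},{"fingers": 1,"x": -0.038,"y": 0.0105,"z": 0.01,"ax": 0,"ay": 0,"az": 0},{"fingers": 1,"x": -0.038,"y": 0.0105,"z": 0.01,"ax": 0,"ay": 0,"az": 0},{"fingers": 1,"x": -0.038,"y": 0.0105,"z": 0.01,"ax": 0,"ay": 0,"az": 0},{"fingers": 1,"x": -0.038,"y": 0.0105,"z": 0.01,"ax": 0,"ay": 0,"az": 0},{"fingers": 1,"x": -0.038,"y": 0.0105,"z": 0.01,"ax": 0,"ay": 0,"az": 0},{"fingers": 1,"x": -0.038,"y": 0.0105,"z": 0.01,"ax": 0,"ay": 0,"az": 0},{"fingers": 1,"x": -0.038,"y": 0.0105,"z": 0.01,"ax": 0,"ay": 0,"az": 0},{"fingers": 1,"x": -0.038,"y": 0.0105,"z": 0.01,"ax": 0,"ay": 0,"az": 0},{"fingers": 1,"x": -0.038,"y": 0.0105,"z": 0.01,"ax": 0,"ay": 0,"az": 0}]'

```text
clock: 1.68
tcp_pos: [0.4195, 0.233, 0.1499]
orientation: [-2.156, -2.285, -0.0]
contact_force: [1.8, 0.2, -0.2]
grip_width: 0.0854
gripper_force: 0.0
```

```bash
python3 go.py 0.4268 0.1835 0.026 3.3
```

```text
turn [-0. -0.  0.] then shift mm [-49.8   4.5 123.9] clock 1.6833 j7 -0.43 grip 0.08537915144232856
```

Call:
arm_command --rows '[{"fingers": 1,"x": -0.025,"y": 0.002,"z": 0,"ax": 0,"ay": 0,"az": 0},{"fingers": 1,"x": -0.025,"y": 0.0025,"z": 0,"ax": 0,"ay": 0,"az": 0},{"fingers": 1,"x": 0,"y": 0,"z": 0.035,"ax": 0,"ay": 0,"az": 0},{"fingers": 1,"x": 0,"y": 0,"z": 0.035,"ax": 0,"ay": 0,"az": 0},{"fingers": 1,"x": 0,"y": 0,"z": 0.034,"ax": 0,"ay": 0,"az": 0},{"fingers": 1,"x": 0,"y": 0,"z": 0.02,"ax": 0,"ay": 0,"az": 0},{"fingers": -0.2,"x": 0,"y": 0,"z": 0,"ax": 0,"ay": 0,"az": 0},{"fingers": -0.2,"x": 0,"y": 0,"z": 0,"ax": 0,"ay": 0,"az": 0},{"fingers": -0.2,"x": 0,"y": 0,"z": 0,"ax": 0,"ay": 0,"az": 0},{"fingers": -0.2,"x": 0,"y": 0,"z": 0,"ax": 0,"ay": 0,"az": 0}]' --grip_force 40

```text
clock: 2.52
tcp_pos: [0.4278, 0.1857, 0.0277]
orientation: [2.157, 2.284, 0.004]
contact_force: [0.1, -0.1, -0.4]
grip_width: 0.0556
gripper_force: 42.3
```

```bash
python3 go.py 0.5197 -0.0738 0.15 3.3
```

```text
turn [ 0.1 -0.1 -0. ] then shift mm [-264.3   76.8 -122.3] clock 2.5167 j7 -0.21 grip 0.055590995536009505
```

Call:
arm_command --rows '[{"fingers": -0.2,"x": 0,"y": 0,"z": -0.02,"ax": 0,"ay": 0,"az": 0},{"fingers": -0.2,"x": 0,"y": 0,"z": -0.035,"ax": 0,"ay": 0,"az": 0},{"fingers": -0.2,"x": 0,"y": 0,"z": -0.035,"ax": 0,"ay": 0,"az": 0},{"fingers": -0.2,"x": -0.037,"y": 0.011,"z": 0,"ax": 0,"ay": 0,"az": 0},{"fingers": -0.2,"x": -0.037,"y": 0.011,"z": 0,"ax": 0,"ay": 0,"az": 0},{"fingers": -0.2,"x": -0.037,"y": 0.011,"z": 0,"ax": 0,"ay": 0,"az": 0},{"fingers": -0.2,"x": -0.037,"y": 0.011,"z": 0,"ax": 0,"ay": 0,"az": 0},{"fingers": -0.2,"x": -0.037,"y": 0.011,"z": 0,"ax": 0,"ay": 0,"az": 0},{"fingers": -0.2,"x": -0.037,"y": 0.011,"z": 0,"ax": 0,"ay": 0,"az": 0},{"fingers": -0.2,"x": -0.037,"y": 0.011,"z": 0,"ax": 0,"ay": 0,"az": 0}]'

```text
clock: 3.35
tcp_pos: [0.5195, -0.0707, 0.118]
orientation: [2.155, 2.283, 0.004]
contact_force: [0.6, 0.5, -1.0]
grip_width: 0.0549
gripper_force: 42.9
```

```bash
python3 - <<'E'
from h import *
grab('side','s1.png'); f,P=grab('top')
cv2.imwrite('pics/t1.png',f['frame'][:,:,::-1])
E
python3 go.py 0.5197 -0.0738 0.028 3.3
```

```text
turn [ 0.3  0.2 -0.6] then shift mm [ 2.8 -0.8 90.6] clock 3.45 j7 0.31 grip 0.0555990017184845
```

View pics/s1.png

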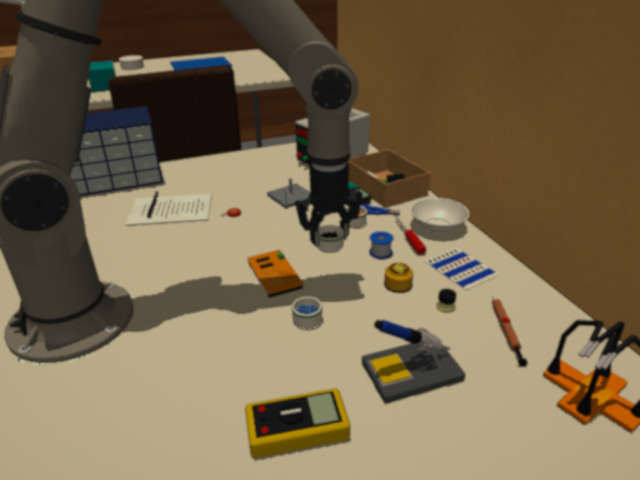

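The side view shows the chips dish at (330,238), held level in the jaws behind the board. Nothing else has been disturbed.

Call:
arm_command --rows '[{"fingers": -0.2,"x": 0.004,"y": -0.0008,"z": 0.02,"ax": 0,"ay": 0,"az": 0},{"fingers": -0.2,"x": 0,"y": 0,"z": 0.03,"ax": 0,"ay": 0,"az": 0},{"fingers": -0.2,"x": 0,"y": 0,"z": 0.025,"ax": 0,"ay": 0,"az": 0},{"fingers": -0.2,"x": 0,"y": 0,"z": 0.01,"ax": 0,"ay": 0,"az": 0},{"fingers": -0.2,"x": 0,"y": 0,"z": 0.005,"ax": 0,"ay": 0,"az": 0},{"fingers": -0.2,"x": 0,"y": 0,"z": 0,"ax": 0,"ay": 0,"az": 0}]'

```text
clock: 3.95
tcp_pos: [0.5175, -0.0647, 0.0275]
orientation: [-2.156, -2.284, -0.001]
contact_force: [0.6, 0.5, -0.5]
grip_width: 0.0552
gripper_force: 43.1
```

```bash
python3 - <<'E'
from h import *
for i in range(3):
    o=r.get_obs();print(o['clock'],o['tcp_pos'].round(4),o['joints'].round(4),o['contact_force'].round(1)); r.grab_frame('top')
E
python3 go.py 0.5197 -0.0738 0.028 3.3
```

```text
3.95 [ 0.5175 -0.0647  0.0275] [-0.2335  0.5787  0.3023  2.0887 -0.3358  0.5198  0.3733] [ 0.6  0.5 -0.5]
4.0 [ 0.5182 -0.0649  0.0278] [-0.2337  0.5785  0.3025  2.0883 -0.3356  0.5186  0.3732] [ 0.2  0.1 -1.4]
4.05 [ 0.5186 -0.0649  0.0278] [-0.2338  0.5785  0.3026  2.0881 -0.3357  0.518   0.3732] [ 0.1  0.2 -0.5]
turn [ 0.1  0.  -0. ] then shift mm [-8.9  0.7 -0.3] clock 4.1 j7 0.37 grip 0.055167844924660654
```

Call:
arm_command --rows '[{"fingers": -0.2,"x": 0,"y": 0,"z": -0.004,"ax": 0,"ay": 0,"az": 0},{"fingers": -0.2,"x": -0.007,"y": 0.0005,"z": 0,"ax": 0,"ay": 0,"az": 0},{"fingers": -0.2,"x": 0,"y": 0,"z": 0,"ax": 0,"ay": 0,"az": 0},{"fingers": -0.2,"x": 0,"y": 0,"z": 0.0045,"ax": 0,"ay": 0,"az": 0},{"fingers": -0.2,"x": 0,"y": 0,"z": 0,"ax": 0,"ay": 0,"az": 0},{"fingers": 0.6,"x": 0,"y": 0,"z": 0,"ax": 0,"ay": 0,"az": 0},{"fingers": 0.6,"x": 0,"y": 0,"z": 0,"ax": 0,"ay": 0,"az": 0},{"fingers": 0.6,"x": 0,"y": 0,"z": 0,"ax": 0,"ay": 0,"az": 0}]'

```text
clock: 4.77
tcp_pos: [0.5183, -0.0719, 0.0255]
orientation: [-2.157, -2.284, 0.0]
contact_force: [0.0, 0.5, -0.4]
grip_width: 0.0682
gripper_force: 0.0
```

```bash
python3 go.py 0.4332 -0.1713 0.12 3.3
```

```text
turn [-0. -0. -0.] then shift mm [-94.3 -90.6 -94.5] clock 4.7667 j7 0.39 grip 0.06821209636134366
```

Call:
arm_command --rows '[{"fingers": 0.6,"x": 0,"y": 0,"z": -0.025,"ax": 0,"ay": 0,"az": 0},{"fingers": 0.6,"x": 0,"y": 0,"z": -0.035,"ax": 0,"ay": 0,"az": 0},{"fingers": 1,"x": 0,"y": 0,"z": -0.035,"ax": 0,"ay": 0,"az": 0},{"fingers": 1,"x": -0.025,"y": -0.024,"z": 0,"ax": 0,"ay": 0,"az": 0},{"fingers": 1,"x": -0.025,"y": -0.024,"z": 0,"ax": 0,"ay": 0,"az": 0},{"fingers": 1,"x": -0.025,"y": -0.024,"z": 0,"ax": 0,"ay": 0,"az": 0},{"fingers": 1,"x": -0.019,"y": -0.019,"z": 0,"ax": 0,"ay": 0,"az": 0},{"fingers": 1,"x": 0,"y": 0,"z": 0,"ax": 0,"ay": 0,"az": 0},{"fingers": 1,"x": 0,"y": 0,"z": 0,"ax": 0,"ay": 0,"az": 0},{"fingers": 1,"x": 0,"y": 0,"z": 0,"ax": 0,"ay": 0,"az": 0}]'

```text
clock: 5.6
tcp_pos: [0.4334, -0.1706, 0.1207]
orientation: [2.156, 2.285, 0.001]
contact_force: [0.3, 1.1, -0.1]
grip_width: 0.0856
gripper_force: 0.0
```

```bash
python3 go.py 0.4332 -0.1713 0.026 3.3;  python3 - <<'E'
from h import *
f,P=grab('top')
print('chip',circ(P,327,240,.028,.038))
print('res',circ(P,392,291,.028,.038))
cv2.imwrite('pics/t2.png',f['frame'][:,:,::-1])
E
```

```text
turn [ 0. -0.  0.] then shift mm [-0.7 -0.3 94.7] clock 5.6 j7 0.53 grip 0.0856403940638471
chip (array([ 0.5195, -0.0744]), 0.0301, 157, np.float64(0.0346))
res (array([ 0.4336, -0.1612]), 0.0274, 97, np.float64(0.0343))
```

View pics/t2.png

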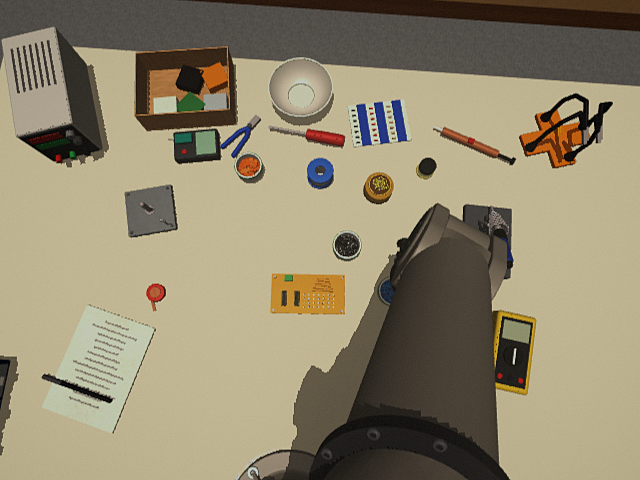

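The top view shows the chips dish at (347,245), standing behind the right part of the board. The arm is now over the resistors dish at (388,291).

Call:
arm_command --rows '[{"fingers": 1,"x": -0.0005,"y": 0,"z": 0.03,"ax": 0,"ay": 0,"az": 0},{"fingers": 1,"x": 0,"y": 0,"z": 0.035,"ax": 0,"ay": 0,"az": 0},{"fingers": 1,"x": 0,"y": 0,"z": 0.02,"ax": 0,"ay": 0,"az": 0},{"fingers": 1,"x": 0,"y": 0,"z": 0.0095,"ax": 0,"ay": 0,"az": 0},{"fingers": 1,"x": 0,"y": 0,"z": 0,"ax": 0,"ay": 0,"az": 0},{"fingers": -0.2,"x": 0,"y": 0,"z": 0,"ax": 0,"ay": 0,"az": 0},{"fingers": -0.2,"x": 0,"y": 0,"z": 0,"ax": 0,"ay": 0,"az": 0},{"fingers": -0.2,"x": 0,"y": 0,"z": 0,"ax": 0,"ay": 0,"az": 0},{"fingers": -0.2,"x": 0,"y": 0,"z": 0,"ax": 0,"ay": 0,"az": 0}]'

```text
clock: 6.4
tcp_pos: [0.4341, -0.1717, 0.0279]
orientation: [2.155, 2.283, 0.003]
contact_force: [-1.5, 0.7, 6.6]
grip_width: 0.0564
gripper_force: 41.4
```

```bash
python3 go.py 0.5107 0.0820 0.12 3.3
```

```text
turn [0.2 0.  0. ] then shift mm [248.8  91.1 -92.1] clock 6.4 j7 0.65 grip 0.056357231751509584
```

Call:
arm_command --rows '[{"fingers": -0.2,"x": 0,"y": 0,"z": -0.02,"ax": 0,"ay": 0,"az": 0},{"fingers": -0.2,"x": 0,"y": 0,"z": -0.035,"ax": 0,"ay": 0,"az": 0},{"fingers": -0.2,"x": 0,"y": 0,"z": -0.035,"ax": 0,"ay": 0,"az": 0},{"fingers": -0.2,"x": 0.0355,"y": 0.013,"z": 0,"ax": 0,"ay": 0,"az": 0},{"fingers": -0.2,"x": 0.0355,"y": 0.013,"z": 0,"ax": 0,"ay": 0,"az": 0},{"fingers": -0.2,"x": 0.0355,"y": 0.013,"z": 0,"ax": 0,"ay": 0,"az": 0},{"fingers": -0.2,"x": 0.0355,"y": 0.013,"z": 0,"ax": 0,"ay": 0,"az": 0},{"fingers": -0.2,"x": 0.0355,"y": 0.013,"z": 0,"ax": 0,"ay": 0,"az": 0},{"fingers": -0.2,"x": 0.0355,"y": 0.013,"z": 0,"ax": 0,"ay": 0,"az": 0},{"fingers": -0.2,"x": 0.0355,"y": 0.013,"z": 0,"ax": 0,"ay": 0,"az": 0}]'

```text
clock: 7.23
tcp_pos: [0.5102, 0.0839, 0.1177]
orientation: [2.156, 2.284, 0.003]
contact_force: [1.7, -0.5, -1.2]
grip_width: 0.0559
gripper_force: 43.0
```

Call:
arm_command --rows '[{"fingers": -0.2,"x": 0,"y": 0,"z": 0,"ax": 0,"ay": 0,"az": 0},{"fingers": -0.2,"x": 0,"y": 0,"z": 0.03,"ax": 0,"ay": 0,"az": 0},{"fingers": -0.2,"x": 0,"y": 0,"z": 0.03,"ax": 0,"ay": 0,"az": 0},{"fingers": -0.2,"x": 0,"y": 0,"z": 0.02,"ax": 0,"ay": 0,"az": 0},{"fingers": -0.2,"x": 0,"y": 0,"z": 0,"ax": 0,"ay": 0,"az": 0},{"fingers": -0.2,"x": 0,"y": 0,"z": 0,"ax": 0,"ay": 0,"az": 0},{"fingers": -0.2,"x": 0,"y": 0,"z": 0,"ax": 0,"ay": 0,"az": 0}]'

```text
clock: 7.82
tcp_pos: [0.5106, 0.0816, 0.0379]
orientation: [2.157, 2.283, 0.003]
contact_force: [-0.3, -0.7, -0.9]
grip_width: 0.0557
gripper_force: 43.0
```

```bash
python3 go.py 0.5107 0.0820 0.028 3.3
```

```text
turn [ 0.1 -0.  -0. ] then shift mm [0.3 0.1 9.9] clock 7.8167 j7 0.08 grip 0.0557226366352875
```

Good. I'll lower, release, lift and head for the capacitors.

Call:
arm_command --rows '[{"fingers": -0.2,"x": 0.0005,"y": 0,"z": 0.006,"ax": 0,"ay": 0,"az": 0},{"fingers": -0.2,"x": 0,"y": 0,"z": 0.004,"ax": 0,"ay": 0,"az": 0},{"fingers": -0.2,"x": 0,"y": 0,"z": 0,"ax": 0,"ay": 0,"az": 0},{"fingers": -0.2,"x": 0,"y": 0,"z": 0,"ax": 0,"ay": 0,"az": 0},{"fingers": 0.6,"x": 0,"y": 0,"z": 0,"ax": 0,"ay": 0,"az": 0},{"fingers": 0.6,"x": 0,"y": 0,"z": 0,"ax": 0,"ay": 0,"az": 0},{"fingers": 0.6,"x": 0,"y": 0,"z": 0,"ax": 0,"ay": 0,"az": 0},{"fingers": 0.6,"x": 0,"y": 0,"z": -0.025,"ax": 0,"ay": 0,"az": 0},{"fingers": 0.6,"x": 0,"y": 0,"z": -0.035,"ax": 0,"ay": 0,"az": 0},{"fingers": 0.8,"x": 0,"y": 0,"z": -0.035,"ax": 0,"ay": 0,"az": 0}]'

```text
clock: 8.65
tcp_pos: [0.5086, 0.0818, 0.1216]
orientation: [-2.156, -2.283, 0.004]
contact_force: [1.2, 1.0, 0.9]
grip_width: 0.0768
gripper_force: 0.0
```

Call:
arm_command --rows '[{"fingers": 0.8,"x": 0,"y": 0,"z": 0,"ax": 0,"ay": 0,"az": 7.1},{"fingers": 0.8,"x": 0,"y": 0,"z": 0,"ax": 0,"ay": 0,"az": 7.1},{"fingers": 0.8,"x": 0,"y": 0,"z": 0,"ax": 0,"ay": 0,"az": 7.1},{"fingers": 0.8,"x": 0,"y": 0,"z": 0,"ax": 0,"ay": 0,"az": 7.1},{"fingers": 0.8,"x": 0,"y": 0,"z": 0,"ax": 0,"ay": 0,"az": 7.1},{"fingers": 0.8,"x": 0,"y": 0,"z": 0,"ax": 0,"ay": 0,"az": 7.1},{"fingers": 0.8,"x": 0,"y": 0,"z": 0,"ax": 0,"ay": 0,"az": 0},{"fingers": 0.8,"x": 0,"y": 0,"z": 0,"ax": 0,"ay": 0,"az": 0}]'

```text
clock: 9.32
tcp_pos: [0.5094, 0.0823, 0.1212]
orientation: [2.836, 1.35, -0.001]
contact_force: [-0.5, 0.0, -0.2]
grip_width: 0.0769
gripper_force: 0.0
```

```bash
python3 go.py 0.6749 0.1458 0.12 -39.3
```

```text
turn [0.  0.  0.2] then shift mm [153.9  87.9   1.2] clock 9.3167 j7 -0.6 grip 0.07691012875866095
```

Call:
arm_command --rows '[{"fingers": 0.8,"x": 0.0308,"y": 0.0176,"z": 0,"ax": 0,"ay": 0,"az": 0},{"fingers": 0.8,"x": 0.0308,"y": 0.0176,"z": 0,"ax": 0,"ay": 0,"az": 0},{"fingers": 0.8,"x": 0.0308,"y": 0.0176,"z": 0,"ax": 0,"ay": 0,"az": 0},{"fingers": 0.8,"x": 0.0308,"y": 0.0176,"z": 0,"ax": 0,"ay": 0,"az": 0},{"fingers": 0.8,"x": 0.0308,"y": 0.0176,"z": 0,"ax": 0,"ay": 0,"az": 0},{"fingers": 0.8,"x": 0,"y": 0,"z": 0,"ax": 0,"ay": 0,"az": 0},{"fingers": 0.8,"x": 0,"y": 0,"z": 0,"ax": 0,"ay": 0,"az": 0},{"fingers": 0.8,"x": 0,"y": 0,"z": 0,"ax": 0,"ay": 0,"az": 0}]'

```text
clock: 9.98
tcp_pos: [0.6745, 0.1449, 0.1207]
orientation: [-2.838, -1.347, 0.003]
contact_force: [0.3, -0.8, -0.4]
grip_width: 0.0769
gripper_force: 0.0
```

```bash
python3 go.py 0.6749 0.1458 0.026 -39.3;  python3 - <<'E'
from h import *
f,P=grab('top')
print('chip',circ(P,347,245,.028,.038)); print('res',circ(P,273,245,.028,.038))
cv2.imwrite('pics/t3.png',f['frame'][:,:,::-1])
f,P=grab('side'); cv2.imwrite('pics/s3.png',cv2.resize(f['frame'][120:300,240:480],None,fx=3,fy=3)[:,:,::-1])
E
```

```text
turn [-0.   0.1  0.1] then shift mm [ 0.9 -0.3 94.7] clock 9.9833 j7 -0.64 grip 0.07687671465944321
chip (array([ 0.5197, -0.0742]), 0.03, 227, np.float64(0.0347))
res (array([0.5114, 0.0826]), 0.03, 217, np.float64(0.0347))
```

View pics/s3.png

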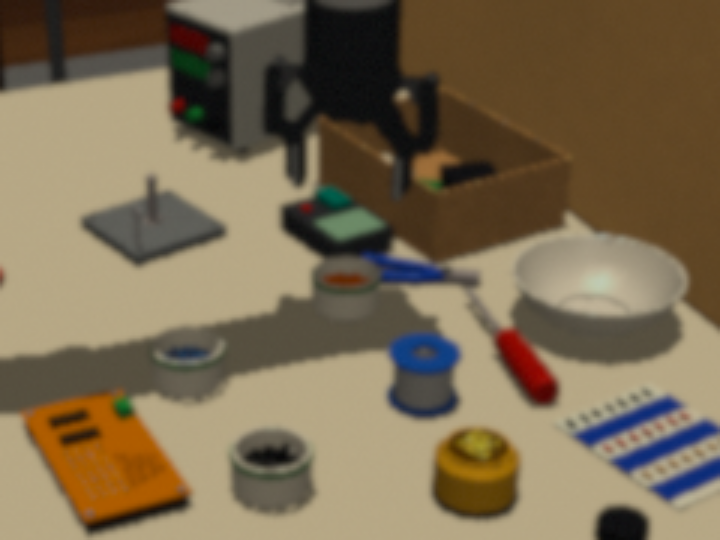

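The side crop shows the resistors (190,362) and chips (272,468) dishes upright behind the board. The gripper is above the capacitors dish (347,285), and the fingers are clear of the pliers (410,268).

Call:
arm_command --rows '[{"fingers": 0.8,"x": 0.001,"y": 0,"z": 0.03,"ax": 0,"ay": 0,"az": 0},{"fingers": 0.8,"x": 0,"y": 0,"z": 0.035,"ax": 0,"ay": 0,"az": 0},{"fingers": 0.8,"x": 0,"y": 0,"z": 0.02,"ax": 0,"ay": 0,"az": 0},{"fingers": 0.8,"x": 0,"y": 0,"z": 0.009,"ax": 0,"ay": 0,"az": 0},{"fingers": 0.8,"x": 0,"y": 0,"z": 0,"ax": 0,"ay": 0,"az": 0},{"fingers": -0.2,"x": 0,"y": 0,"z": 0,"ax": 0,"ay": 0,"az": 0},{"fingers": -0.2,"x": 0,"y": 0,"z": 0,"ax": 0,"ay": 0,"az": 0},{"fingers": -0.2,"x": 0,"y": 0,"z": 0,"ax": 0,"ay": 0,"az": 0},{"fingers": -0.2,"x": 0,"y": 0,"z": 0,"ax": 0,"ay": 0,"az": 0}]'

```text
clock: 10.83
tcp_pos: [0.6773, 0.1463, 0.0296]
orientation: [2.839, 1.344, 0.005]
contact_force: [-1.4, -1.4, 7.6]
grip_width: 0.0566
gripper_force: 43.1
```

Call:
arm_command --rows '[{"fingers": -0.2,"x": 0,"y": 0,"z": -0.02,"ax": 0,"ay": 0,"az": 0},{"fingers": -0.2,"x": 0,"y": 0,"z": -0.035,"ax": 0,"ay": 0,"az": 0},{"fingers": -0.2,"x": 0,"y": 0,"z": -0.035,"ax": 0,"ay": 0,"az": 0},{"fingers": -0.2,"x": 0,"y": 0,"z": 0,"ax": 0,"ay": 0,"az": -7.1},{"fingers": -0.2,"x": 0,"y": 0,"z": 0,"ax": 0,"ay": 0,"az": -7.1},{"fingers": -0.2,"x": 0,"y": 0,"z": 0,"ax": 0,"ay": 0,"az": -7.1},{"fingers": -0.2,"x": 0,"y": 0,"z": 0,"ax": 0,"ay": 0,"az": -7.1},{"fingers": -0.2,"x": 0,"y": 0,"z": 0,"ax": 0,"ay": 0,"az": -7.1},{"fingers": -0.2,"x": 0,"y": 0,"z": 0,"ax": 0,"ay": 0,"az": -7.1},{"fingers": -0.2,"x": 0,"y": 0,"z": 0,"ax": 0,"ay": 0,"az": 0}]'

```text
clock: 11.67
tcp_pos: [0.6762, 0.1461, 0.1182]
orientation: [2.152, 2.288, 0.002]
contact_force: [-0.1, -0.7, -0.2]
grip_width: 0.0561
gripper_force: 43.0
```

```bash
python3 go.py 0.5152 0.0041 0.12 3.3
```

```text
turn [ 0.1 -0.   0.2] then shift mm [-132.5 -168.9   -1.8] clock 11.6667 j7 -0.02 grip 0.05609830690518655
```

Call:
arm_command --rows '[{"fingers": -0.2,"x": -0.0221,"y": -0.0281,"z": 0,"ax": 0,"ay": 0,"az": 0},{"fingers": -0.2,"x": -0.0221,"y": -0.0281,"z": 0,"ax": 0,"ay": 0,"az": 0},{"fingers": -0.2,"x": -0.0221,"y": -0.0281,"z": 0,"ax": 0,"ay": 0,"az": 0},{"fingers": -0.2,"x": -0.0221,"y": -0.0281,"z": 0,"ax": 0,"ay": 0,"az": 0},{"fingers": -0.2,"x": -0.0221,"y": -0.0281,"z": 0,"ax": 0,"ay": 0,"az": 0},{"fingers": -0.2,"x": -0.0221,"y": -0.0281,"z": 0,"ax": 0,"ay": 0,"az": 0.2},{"fingers": -0.2,"x": 0,"y": 0,"z": 0,"ax": 0,"ay": 0,"az": 0},{"fingers": -0.2,"x": 0,"y": 0,"z": 0,"ax": 0,"ay": 0,"az": 0},{"fingers": -0.2,"x": 0,"y": 0,"z": 0,"ax": 0,"ay": 0,"az": 0}]'

```text
clock: 12.42
tcp_pos: [0.516, 0.0047, 0.118]
orientation: [2.163, 2.277, 0.003]
contact_force: [0.6, 0.0, -0.7]
grip_width: 0.0563
gripper_force: 43.1
```

```bash
python3 go.py 0.5152 0.0041 0.028 3.3
```

```text
turn [ 0.1 -0.  -0.4] then shift mm [-0.6 -0.9 90. ] clock 12.4167 j7 0.15 grip 0.0562751147653562
```

Call:
arm_command --rows '[{"fingers": -0.2,"x": -0.0005,"y": -0.0008,"z": 0.03,"ax": 0,"ay": 0,"az": 0},{"fingers": -0.2,"x": 0,"y": 0,"z": 0.035,"ax": 0,"ay": 0,"az": 0},{"fingers": -0.2,"x": 0,"y": 0,"z": 0.015,"ax": 0,"ay": 0,"az": 0},{"fingers": -0.2,"x": 0,"y": 0,"z": 0.006,"ax": 0,"ay": 0,"az": 0},{"fingers": -0.2,"x": 0,"y": 0,"z": 0.004,"ax": 0,"ay": 0,"az": 0},{"fingers": -0.2,"x": 0,"y": 0,"z": 0,"ax": 0,"ay": 0,"az": 0},{"fingers": -0.2,"x": 0,"y": 0,"z": 0,"ax": 0,"ay": 0,"az": 0}]'

```text
clock: 13.0
tcp_pos: [0.5139, 0.0051, 0.0286]
orientation: [-2.159, -2.278, 0.001]
contact_force: [-8.8, 1.8, 16.9]
grip_width: 0.0566
gripper_force: 44.5
```

Call:
arm_command --rows '[{"fingers": 0.6,"x": 0,"y": 0,"z": 0,"ax": 0,"ay": 0,"az": 0},{"fingers": 0.6,"x": 0,"y": 0,"z": 0,"ax": 0,"ay": 0,"az": 0},{"fingers": 0.6,"x": 0,"y": 0,"z": 0,"ax": 0,"ay": 0,"az": 0},{"fingers": 0.6,"x": 0,"y": 0,"z": -0.025,"ax": 0,"ay": 0,"az": 0},{"fingers": 0.6,"x": 0,"y": 0,"z": -0.035,"ax": 0,"ay": 0,"az": 0},{"fingers": 0.8,"x": 0,"y": 0,"z": -0.035,"ax": 0,"ay": 0,"az": 0},{"fingers": 0.8,"x": 0,"y": 0,"z": 0,"ax": 0,"ay": 0,"az": 0},{"fingers": 0.8,"x": 0,"y": 0,"z": 0,"ax": 0,"ay": 0,"az": 0}]'

```text
clock: 13.67
tcp_pos: [0.5165, 0.0043, 0.1244]
orientation: [2.159, 2.278, 0.007]
contact_force: [0.3, 0.3, -0.8]
grip_width: 0.0769
gripper_force: 0.0
```

```bash
python3 go.py 0.6507 -0.1341 0.12 3.3
```

```text
turn [ 0.3 -0.  -0.2] then shift mm [-145.9  126.1    4.4] clock 13.6667 j7 0.15 grip 0.07687736595897701
```

Call:
arm_command --rows '[{"fingers": 1,"x": -0.0243,"y": 0.021,"z": 0,"ax": 0,"ay": 0,"az": 0},{"fingers": 1,"x": -0.0243,"y": 0.021,"z": 0,"ax": 0,"ay": 0,"az": 0},{"fingers": 1,"x": -0.0243,"y": 0.021,"z": 0,"ax": 0,"ay": 0,"az": 0},{"fingers": 1,"x": -0.0243,"y": 0.021,"z": 0,"ax": 0,"ay": 0,"az": 0},{"fingers": 1,"x": -0.0243,"y": 0.021,"z": 0,"ax": 0,"ay": 0,"az": 0},{"fingers": 1,"x": -0.0243,"y": 0.021,"z": 0,"ax": 0,"ay": 0,"az": 0},{"fingers": 1,"x": 0,"y": 0,"z": 0,"ax": 0,"ay": 0,"az": 0},{"fingers": 1,"x": 0,"y": 0,"z": 0,"ax": 0,"ay": 0,"az": 0},{"fingers": 1,"x": 0,"y": 0,"z": 0,"ax": 0,"ay": 0,"az": 0}]'

```text
clock: 14.42
tcp_pos: [0.6471, -0.1344, 0.1207]
orientation: [-2.159, -2.279, 0.002]
contact_force: [-0.3, 0.3, -0.1]
grip_width: 0.0854
gripper_force: 0.0
```

```bash
python3 go.py 0.6507 -0.1341 0.026 3.3
python3 - <<'E'
from h import *
f,P=grab('top')
for n,u in(('chip',347),('cap',310),('res',273)): print(n,circ(P,u,245,.028,.038,18))
cv2.imwrite('pics/t4.png',f['frame'][:,:,::-1])
E
```

```text
turn [-0.1 -0.  -0.2] then shift mm [ 0.1  3.6 94.7] clock 14.4167 j7 0.41 grip 0.08543239650575739
chip (array([0., 0.]), 0.0, 0, np.float64(nan))
cap (array([0., 0.]), 0.0, 0, np.float64(nan))
res (array([0., 0.]), 0.0, 0, np.float64(nan))
  return _methods._mean(a, axis=axis, dtype=dtype,
  ret = ret.dtype.type(ret / rcount)
```

View pics/t4.png

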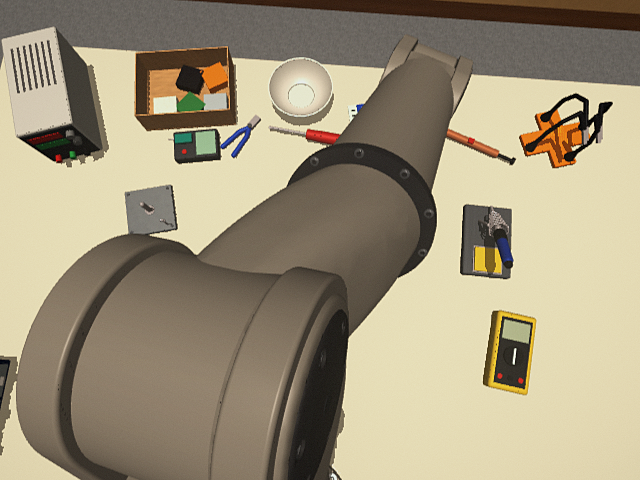

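The arm hides the row here (about 300,245), so I'll check the dishes later. Next I grasp the cleaner.

Call:
arm_command --rows '[{"fingers": 1,"x": 0,"y": 0.0036,"z": 0.03,"ax": 0,"ay": 0,"az": 0},{"fingers": 1,"x": 0,"y": 0,"z": 0.035,"ax": 0,"ay": 0,"az": 0},{"fingers": 1,"x": 0,"y": 0,"z": 0.02,"ax": 0,"ay": 0,"az": 0},{"fingers": 1,"x": 0,"y": 0,"z": 0.009,"ax": 0,"ay": 0,"az": 0},{"fingers": 1,"x": 0,"y": 0,"z": 0,"ax": 0,"ay": 0,"az": 0},{"fingers": -0.2,"x": 0,"y": 0,"z": 0,"ax": 0,"ay": 0,"az": 0},{"fingers": -0.2,"x": 0,"y": 0,"z": 0,"ax": 0,"ay": 0,"az": 0},{"fingers": -0.2,"x": 0,"y": 0,"z": 0,"ax": 0,"ay": 0,"az": 0},{"fingers": -0.2,"x": 0,"y": 0,"z": 0,"ax": 0,"ay": 0,"az": 0}]' --grip_force 50

```text
clock: 15.22
tcp_pos: [0.6528, -0.135, 0.0307]
orientation: [2.159, 2.279, 0.003]
contact_force: [-1.3, 0.7, 6.9]
grip_width: 0.0584
gripper_force: 54.2
```

Call:
arm_command --rows '[{"fingers": -0.2,"x": 0,"y": 0,"z": -0.02,"ax": 0,"ay": 0,"az": 0},{"fingers": -0.2,"x": 0,"y": 0,"z": -0.035,"ax": 0,"ay": 0,"az": 0},{"fingers": -0.2,"x": 0,"y": 0,"z": -0.035,"ax": 0,"ay": 0,"az": 0},{"fingers": -0.2,"x": 0,"y": 0,"z": 0,"ax": 0,"ay": 0,"az": 0}]'

```text
clock: 15.55
tcp_pos: [0.6561, -0.1364, 0.1266]
orientation: [2.155, 2.272, 0.012]
contact_force: [1.1, -0.6, -1.7]
grip_width: 0.0581
gripper_force: 54.8
```

```bash
python3 go.py 0.5586 -0.2655 0.12 3.3
```

```text
turn [ 0.7  0.1 -0.3] then shift mm [-123.3 -104.8    6.6] clock 15.55 j7 0.41 grip 0.05811170733150748
```

Call:
arm_command --rows '[{"fingers": -0.2,"x": -0.025,"y": -0.0202,"z": 0,"ax": 0,"ay": 0,"az": 0},{"fingers": -0.2,"x": -0.025,"y": -0.0202,"z": 0,"ax": 0,"ay": 0,"az": 0},{"fingers": -0.2,"x": -0.025,"y": -0.0202,"z": 0,"ax": 0,"ay": 0,"az": 0},{"fingers": -0.2,"x": -0.025,"y": -0.0202,"z": 0,"ax": 0,"ay": 0,"az": 0},{"fingers": -0.2,"x": -0.025,"y": -0.0202,"z": 0,"ax": 0,"ay": 0,"az": 0},{"fingers": -0.2,"x": 0,"y": 0,"z": 0.03,"ax": 0,"ay": 0,"az": 0},{"fingers": -0.2,"x": 0,"y": 0,"z": 0.03,"ax": 0,"ay": 0,"az": 0},{"fingers": -0.2,"x": 0,"y": 0,"z": 0,"ax": 0,"ay": 0,"az": 0},{"fingers": -0.2,"x": 0,"y": 0,"z": 0,"ax": 0,"ay": 0,"az": 0},{"fingers": -0.2,"x": 0,"y": 0,"z": 0,"ax": 0,"ay": 0,"az": 0}]'

```text
clock: 16.38
tcp_pos: [0.5585, -0.2651, 0.0597]
orientation: [2.159, 2.28, 0.001]
contact_force: [0.4, 0.0, -2.3]
grip_width: 0.0581
gripper_force: 55.1
```

```bash
python3 go.py 0.5586 -0.2655 0.029 3.3
```

```text
turn [ 0.1  0.  -0.2] then shift mm [-0.4  0.1 30.7] clock 16.3833 j7 0.68 grip 0.05813886079160867
```

Call:
arm_command --rows '[{"fingers": -0.2,"x": 0,"y": 0,"z": 0.02,"ax": 0,"ay": 0,"az": 0},{"fingers": -0.2,"x": 0,"y": 0,"z": 0.006,"ax": 0,"ay": 0,"az": 0},{"fingers": -0.2,"x": 0,"y": 0,"z": 0.003,"ax": 0,"ay": 0,"az": 0},{"fingers": -0.2,"x": 0,"y": 0,"z": 0.001,"ax": 0,"ay": 0,"az": 0},{"fingers": -0.2,"x": 0,"y": 0,"z": 0,"ax": 0,"ay": 0,"az": 0}]'

```text
clock: 16.8
tcp_pos: [0.5579, -0.2645, 0.0307]
orientation: [-2.16, -2.281, -0.002]
contact_force: [-4.3, 2.5, 9.3]
grip_width: 0.0583
gripper_force: 56.3
```

Call:
arm_command --rows '[{"fingers": 0.8,"x": 0,"y": 0,"z": 0,"ax": 0,"ay": 0,"az": 0},{"fingers": 0.8,"x": 0,"y": 0,"z": 0,"ax": 0,"ay": 0,"az": 0},{"fingers": 0.8,"x": 0,"y": 0,"z": 0,"ax": 0,"ay": 0,"az": 0},{"fingers": 0.8,"x": 0,"y": 0,"z": -0.025,"ax": 0,"ay": 0,"az": 0},{"fingers": 0.8,"x": 0,"y": 0,"z": -0.035,"ax": 0,"ay": 0,"az": 0},{"fingers": 0.8,"x": 0,"y": 0,"z": -0.035,"ax": 0,"ay": 0,"az": 0},{"fingers": 0.8,"x": 0,"y": 0,"z": 0,"ax": 0,"ay": 0,"az": 0}]'

```text
clock: 17.38
tcp_pos: [0.5612, -0.2675, 0.1302]
orientation: [2.155, 2.272, 0.007]
contact_force: [1.5, -0.2, -0.5]
grip_width: 0.0768
gripper_force: 0.0
```

Call:
arm_command --rows '[{"fingers": 0.8,"x": 0,"y": 0,"z": 0,"ax": 0,"ay": 0,"az": 7.1},{"fingers": 0.8,"x": 0,"y": 0,"z": 0,"ax": 0,"ay": 0,"az": 7.1},{"fingers": 0.8,"x": 0,"y": 0,"z": 0,"ax": 0,"ay": 0,"az": 7.1},{"fingers": 0.8,"x": 0,"y": 0,"z": 0,"ax": 0,"ay": 0,"az": 7.1},{"fingers": 0.8,"x": 0,"y": 0,"z": 0,"ax": 0,"ay": 0,"az": 7.1},{"fingers": 0.8,"x": 0,"y": 0,"z": 0,"ax": 0,"ay": 0,"az": 7.1},{"fingers": 0.8,"x": 0,"y": 0,"z": 0,"ax": 0,"ay": 0,"az": 7.1},{"fingers": 0.8,"x": 0,"y": 0,"z": 0,"ax": 0,"ay": 0,"az": 7.1},{"fingers": 0.8,"x": 0,"y": 0,"z": 0,"ax": 0,"ay": 0,"az": 6.5},{"fingers": 0.8,"x": 0,"y": 0,"z": 0,"ax": 0,"ay": 0,"az": 0}]'

```text
clock: 18.22
tcp_pos: [0.5578, -0.2649, 0.1232]
orientation: [3.037, 0.802, -0.0]
contact_force: [-0.1, -0.1, 0.2]
grip_width: 0.0767
gripper_force: 0.0
```

```bash
python3 go.py 0.6726 -0.0077 0.12 -60;  python3 - <<'E'
from h import *
f,P=grab('top')
for n,u in(('chip',347),('cap',310),('res',273)): print(n,circ(P,u,245,.028,.038,18))
print(circ(P,320,172,.036,.055))
print('clean',circ(P,438,235,.025,.06,18))
E
```

```text
turn [ 0.   0.  -0.4] then shift mm [ 228.  -165.3    3.2] clock 18.2167 j7 -0.26 grip 0.07668267490235771
chip (array([0., 0.]), 0.0, 0, np.float64(nan))
cap (array([0., 0.]), 0.0, 0, np.float64(nan))
res (array([0.5194, 0.0866]), 0.0265, 82, np.float64(0.0348))
(array([ 0.6727, -0.0081]), 0.0281, 474, np.float64(0.0441))
clean (array([0., 0.]), 0.0, 0, np.float64(nan))
  return _methods._mean(a, axis=axis, dtype=dtype,
  ret = ret.dtype.type(ret / rcount)
```

Call:
arm_command --rows '[{"fingers": 0.8,"x": 0.0285,"y": -0.0207,"z": 0,"ax": 0,"ay": 0,"az": 0},{"fingers": 0.8,"x": 0.0285,"y": -0.0207,"z": 0,"ax": 0,"ay": 0,"az": 0},{"fingers": 0.8,"x": 0.0285,"y": -0.0207,"z": 0,"ax": 0,"ay": 0,"az": 0},{"fingers": 0.8,"x": 0.0285,"y": -0.0207,"z": 0,"ax": 0,"ay": 0,"az": 0},{"fingers": 0.8,"x": 0.0285,"y": -0.0207,"z": 0,"ax": 0,"ay": 0,"az": 0},{"fingers": 0.8,"x": 0.0285,"y": -0.0207,"z": 0,"ax": 0,"ay": 0,"az": 0},{"fingers": 0.8,"x": 0.0285,"y": -0.0207,"z": 0,"ax": 0,"ay": 0,"az": 0},{"fingers": 0.8,"x": 0.0285,"y": -0.0207,"z": 0,"ax": 0,"ay": 0,"az": 0},{"fingers": 0.8,"x": 0,"y": 0,"z": 0,"ax": 0,"ay": 0,"az": 0},{"fingers": 0.8,"x": 0,"y": 0,"z": 0,"ax": 0,"ay": 0,"az": 0}]'

```text
clock: 19.1
tcp_pos: [0.674, -0.0044, 0.1229]
orientation: [-3.031, -0.821, -0.001]
contact_force: [-1.0, -0.7, 0.2]
grip_width: 0.0769
gripper_force: 0.0
```

Call:
arm_command --rows '[{"fingers": 0.8,"x": 0,"y": 0,"z": 0,"ax": 0,"ay": 0,"az": 0}]'

```text
clock: 19.18
tcp_pos: [0.6729, -0.0085, 0.1233]
orientation: [3.035, 0.811, -0.0]
contact_force: [0.3, -0.6, -0.8]
grip_width: 0.0767
gripper_force: 0.0
```

```bash
python3 go.py 0.6727 -0.0080 0.026 -60;  python3 - <<'E'
from h import *
f,P=grab('top')
print('clean',circ(P,438,235,.025,.06,18))
cv2.imwrite('pics/t5.png',f['frame'][:,:,::-1])
E
```

```text
turn [ 0.   0.  -0.1] then shift mm [ 0.1 -0.6 97.3] clock 19.1833 j7 -0.69 grip 0.07674528349363355
clean (array([ 0.5581, -0.2634]), 0.0304, 680, np.float64(0.0415))
```

Call:
arm_command --rows '[{"fingers": 0.8,"x": 0,"y": -0.0005,"z": 0.03,"ax": 0,"ay": 0,"az": 0},{"fingers": 0.8,"x": 0,"y": 0,"z": 0.035,"ax": 0,"ay": 0,"az": 0},{"fingers": 0.8,"x": 0,"y": 0,"z": 0.025,"ax": 0,"ay": 0,"az": 0},{"fingers": 0.8,"x": 0,"y": 0,"z": 0.011,"ax": 0,"ay": 0,"az": 0},{"fingers": 0.8,"x": 0,"y": 0,"z": 0,"ax": 0,"ay": 0,"az": 0},{"fingers": -0.2,"x": 0,"y": 0,"z": 0,"ax": 0,"ay": 0,"az": 0},{"fingers": -0.2,"x": 0,"y": 0,"z": 0,"ax": 0,"ay": 0,"az": 0},{"fingers": -0.2,"x": 0,"y": 0,"z": 0,"ax": 0,"ay": 0,"az": 0},{"fingers": -0.2,"x": 0,"y": 0,"z": 0,"ax": 0,"ay": 0,"az": 0},{"fingers": -0.2,"x": 0,"y": 0,"z": 0,"ax": 0,"ay": 0,"az": 0}]' --grip_force 50

```text
clock: 20.07
tcp_pos: [0.674, -0.0085, 0.0247]
orientation: [3.035, 0.807, 0.004]
contact_force: [-3.1, -0.8, 6.2]
grip_width: 0.0538
gripper_force: 51.7
```

```bash
python3 go.py 0.5674 0.3455 0.15 -31
```

```text
turn [  0.1  -0.1 -29.2] then shift mm [ 248.5 -273.7 -125.3] clock 20.0667 j7 -0.63 grip 0.05376806215879702
```

Call:
arm_command --rows '[{"fingers": -0.2,"x": 0,"y": 0,"z": -0.02,"ax": 0,"ay": 0,"az": 0},{"fingers": -0.2,"x": 0,"y": 0,"z": -0.035,"ax": 0,"ay": 0,"az": 0},{"fingers": -0.2,"x": 0,"y": 0,"z": -0.035,"ax": 0,"ay": 0,"az": 0},{"fingers": -0.2,"x": 0,"y": 0,"z": -0.035,"ax": 0,"ay": 0,"az": 0},{"fingers": -0.2,"x": 0,"y": 0,"z": 0,"ax": 0,"ay": 0,"az": -5.9},{"fingers": -0.2,"x": 0,"y": 0,"z": 0,"ax": 0,"ay": 0,"az": -5.9},{"fingers": -0.2,"x": 0,"y": 0,"z": 0,"ax": 0,"ay": 0,"az": -5.9},{"fingers": -0.2,"x": 0,"y": 0,"z": 0,"ax": 0,"ay": 0,"az": -5.9},{"fingers": -0.2,"x": 0,"y": 0,"z": 0,"ax": 0,"ay": 0,"az": -5.6}]'

```text
clock: 20.82
tcp_pos: [0.673, -0.0076, 0.1482]
orientation: [2.73, 1.553, 0.002]
contact_force: [-0.5, 0.5, -3.2]
grip_width: 0.0533
gripper_force: 53.3
```

Call:
arm_command --rows '[{"fingers": -0.2,"x": 0.0245,"y": -0.0273,"z": 0,"ax": 0,"ay": 0,"az": 0},{"fingers": -0.2,"x": 0.0245,"y": -0.0273,"z": 0,"ax": 0,"ay": 0,"az": 0},{"fingers": -0.2,"x": 0.0245,"y": -0.0273,"z": 0,"ax": 0,"ay": 0,"az": 0},{"fingers": -0.2,"x": 0.0245,"y": -0.0273,"z": 0,"ax": 0,"ay": 0,"az": 0},{"fingers": -0.2,"x": 0.0245,"y": -0.0273,"z": 0,"ax": 0,"ay": 0,"az": 0},{"fingers": -0.2,"x": 0.0245,"y": -0.0273,"z": 0,"ax": 0,"ay": 0,"az": 0},{"fingers": -0.2,"x": 0.0245,"y": -0.0273,"z": 0,"ax": 0,"ay": 0,"az": 0},{"fingers": -0.2,"x": 0.0245,"y": -0.0273,"z": 0,"ax": 0,"ay": 0,"az": 0},{"fingers": -0.2,"x": 0.0245,"y": -0.0273,"z": 0,"ax": 0,"ay": 0,"az": 0},{"fingers": -0.2,"x": 0.0245,"y": -0.0273,"z": 0,"ax": 0,"ay": 0,"az": 0}]'

```text
clock: 21.65
tcp_pos: [0.5645, 0.3447, 0.1482]
orientation: [-2.734, -1.547, -0.002]
contact_force: [0.4, -0.1, -2.4]
grip_width: 0.0537
gripper_force: 53.4
```

Call:
arm_command --rows '[{"fingers": -0.2,"x": 0,"y": 0,"z": 0,"ax": 0,"ay": 0,"az": 0},{"fingers": -0.2,"x": 0,"y": 0,"z": 0,"ax": 0,"ay": 0,"az": 0},{"fingers": -0.2,"x": 0,"y": 0,"z": 0,"ax": 0,"ay": 0,"az": 0},{"fingers": -0.2,"x": 0,"y": 0,"z": 0,"ax": 0,"ay": 0,"az": 0}]'

```text
clock: 21.98
tcp_pos: [0.5659, 0.3412, 0.1478]
orientation: [2.735, 1.543, 0.001]
contact_force: [-0.1, 0.7, -3.2]
grip_width: 0.0536
gripper_force: 53.4
```

```bash
python3 go.py 0.5674 0.3455 0.095 -31
python3 - <<'E'
from h import *
f,P=grab('side')
cv2.imwrite('pics/s6.png',cv2.resize(f['frame'][100:250,220:400],None,fx=4,fy=4,interpolation=2)[:,:,::-1])
f,P=grab('top')
cv2.imwrite('pics/t6.png',cv2.resize(f['frame'][160:310,100:300],None,fx=4,fy=4)[:,:,::-1])
for n,u in(('chip',347),('cap',310),('res',273)): print(n,circ(P,u,245,.028,.038,18))
E
```

```text
turn [ 0.1  0.  -0.1] then shift mm [ 4.4 -0.9 52.8] clock 21.9833 j7 -0.84 grip 0.0536162837846812
chip (array([ 0.5199, -0.0746]), 0.0299, 236, np.float64(0.0343))
cap (array([0.5147, 0.0029]), 0.0298, 244, np.float64(0.0343))
res (array([0.511 , 0.0832]), 0.0303, 213, np.float64(0.0348))
```

View pics/s6.png

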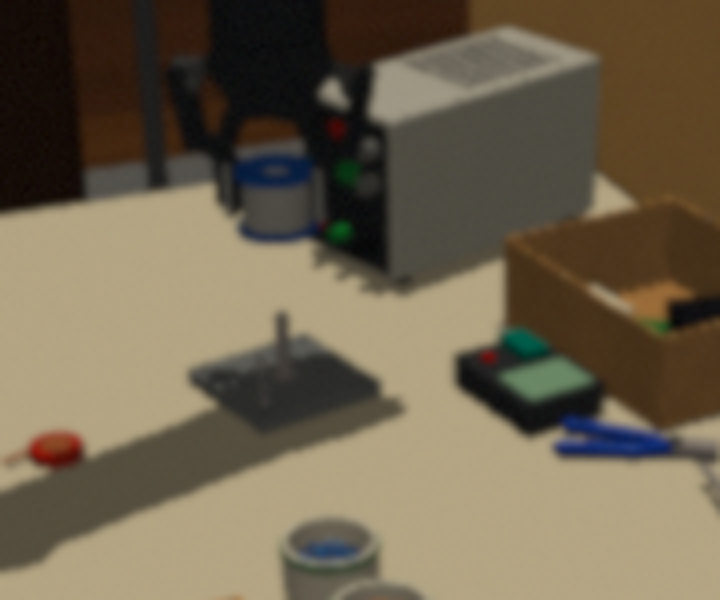

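The side crop shows the reel level in the jaws at (278,200) and the spindle free at (283,335). All three dishes are within about 1.5 mm of their targets. I'll shift over the spindle and lower to just above it.

Call:
arm_command --rows '[{"fingers": -0.2,"x": 0.005,"y": -0.0005,"z": 0,"ax": 0,"ay": 0,"az": 0},{"fingers": -0.2,"x": 0,"y": 0,"z": 0.02,"ax": 0,"ay": 0,"az": 0},{"fingers": -0.2,"x": 0,"y": 0,"z": 0.02,"ax": 0,"ay": 0,"az": 0},{"fingers": -0.2,"x": 0,"y": 0,"z": 0.01,"ax": 0,"ay": 0,"az": 0},{"fingers": -0.2,"x": 0,"y": 0,"z": 0,"ax": 0,"ay": 0,"az": 0},{"fingers": -0.2,"x": 0,"y": 0,"z": 0,"ax": 0,"ay": 0,"az": 0},{"fingers": -0.2,"x": 0,"y": 0,"z": 0,"ax": 0,"ay": 0,"az": 0}]'

```text
clock: 22.67
tcp_pos: [0.5682, 0.3476, 0.0983]
orientation: [2.735, 1.546, 0.003]
contact_force: [0.4, 0.1, -2.3]
grip_width: 0.0534
gripper_force: 53.5
```

```bash
python3 go.py 0.5674 0.346 0.036 -31
python3 - <<'E'
from h import *
for n,(v0,v1,u0,u1) in(('side',(120,210,255,330)),('top',(150,250,100,210))):
    f,P=grab(n); I=f['frame'].astype(int)
    b=(I[...,2]>I[...,0]+40)&(I[...,2]>60); k=np.zeros_like(b);k[v0:v1,u0:u1]=1;b&=k
    Q=P[b]; q=Q[np.abs(Q[:,2]-np.nanpercentile(Q[:,2],90))<.006]
    print(n,b.sum(),np.nanpercentile(Q[:,2],[2,50,98]).round(4),cv2.minEnclosingCircle(q[:,:2].astype(np.float32)))
    # project expected reel top disc edge vs spindle: print blue pixel bbox
    ys,xs=np.nonzero(b);print(xs.min(),xs.max(),ys.min(),ys.max())
    T=np.linalg.inv(f['world_from_camera'])
    for p in([.5674,.346,.098],[.5674,.346,.06],[.5674,.346,.012]):
        c=f['K']@(T@np.array(p+[1]))[:3];print((c[:2]/c[2]).round(1),end=' ')
    cv2.imwrite(f'pics/{n}7.png',cv2.resize(f['frame'][v0:v1,u0:u1],None,fx=6,fy=6,interpolation=2)[:,:,::-1])
E
```

```text
turn [ 0.  -0.1 -0. ] then shift mm [-1.8  0.1 62.3] clock 22.6667 j7 -0.81 grip 0.05340266740066257
side 49 [0.1138 0.1168 0.1186] ((0.5657551884651184, 0.33508384227752686), 0.022787369787693024)
281 296 157 162
[288.4 164.3] [289. 177.] [289.8 192.7] top 92 [0.0772 0.1165 0.1198] ((0.5647188425064087, 0.3419726490974426), 0.02527148462831974)
122 150 185 212
[133.8 197.1] [141.2 202.7] [149.8 209.2]
```

View pics/side7.png

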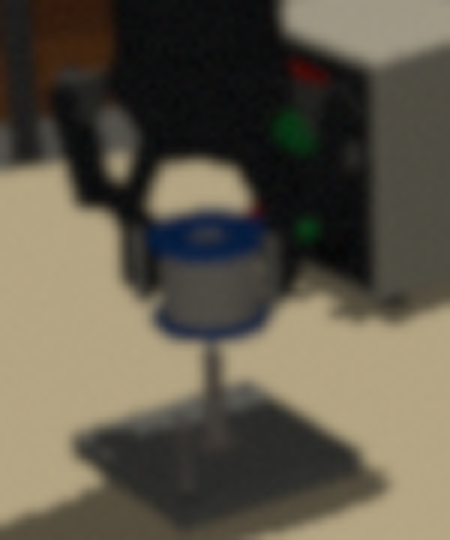

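The side crop shows the reel level, with its bore (209,235) and lower flange (212,325) in line with the spindle (212,370). I'll lower in steps and watch the force.

Call:
arm_command --rows '[{"fingers": -0.2,"x": -0.001,"y": 0,"z": 0.01,"ax": 0,"ay": 0,"az": 0},{"fingers": -0.2,"x": 0,"y": 0,"z": 0.01,"ax": 0,"ay": 0,"az": 0},{"fingers": -0.2,"x": 0,"y": 0,"z": 0.01,"ax": 0,"ay": 0,"az": 0},{"fingers": -0.2,"x": 0,"y": 0,"z": 0,"ax": 0,"ay": 0,"az": 0}]'

```text
clock: 23.1
tcp_pos: [0.5649, 0.346, 0.0643]
orientation: [2.734, 1.547, -0.007]
contact_force: [-0.7, -0.1, -2.3]
grip_width: 0.0532
gripper_force: 53.5
```

Call:
arm_command --rows '[{"fingers": -0.2,"x": 0,"y": 0,"z": 0.01,"ax": 0,"ay": 0,"az": 0},{"fingers": -0.2,"x": 0,"y": 0,"z": 0.01,"ax": 0,"ay": 0,"az": 0},{"fingers": -0.2,"x": 0,"y": 0,"z": 0.006,"ax": 0,"ay": 0,"az": 0},{"fingers": -0.2,"x": 0,"y": 0,"z": 0,"ax": 0,"ay": 0,"az": 0},{"fingers": -0.2,"x": 0,"y": 0,"z": 0,"ax": 0,"ay": 0,"az": 0}]'

```text
clock: 23.52
tcp_pos: [0.5665, 0.3464, 0.0407]
orientation: [2.734, 1.546, -0.002]
contact_force: [0.0, -0.3, -2.3]
grip_width: 0.0535
gripper_force: 53.5
```

No contact with the spindle. I'll set it down the last few mm.

Call:
arm_command --rows '[{"fingers": -0.2,"x": 0,"y": 0,"z": 0.002,"ax": 0,"ay": 0,"az": 0},{"fingers": -0.2,"x": 0,"y": 0,"z": 0.0015,"ax": 0,"ay": 0,"az": 0},{"fingers": -0.2,"x": 0,"y": 0,"z": 0,"ax": 0,"ay": 0,"az": 0},{"fingers": -0.2,"x": 0,"y": 0,"z": 0,"ax": 0,"ay": 0,"az": 0}]'

```text
clock: 23.85
tcp_pos: [0.5668, 0.3468, 0.038]
orientation: [-2.734, -1.547, -0.001]
contact_force: [-0.1, 0.5, -3.3]
grip_width: 0.0536
gripper_force: 53.5
```

Call:
arm_command --rows '[{"fingers": -0.2,"x": 0,"y": 0,"z": 0.0012,"ax": 0,"ay": 0,"az": 0},{"fingers": -0.2,"x": 0,"y": 0,"z": 0,"ax": 0,"ay": 0,"az": 0},{"fingers": -0.2,"x": 0,"y": 0,"z": 0,"ax": 0,"ay": 0,"az": 0}]'

```text
clock: 24.1
tcp_pos: [0.567, 0.3468, 0.0368]
orientation: [-2.734, -1.547, -0.001]
contact_force: [-0.2, 0.4, -1.8]
grip_width: 0.0538
gripper_force: 53.5
```

Call:
arm_command --rows '[{"fingers": 0.7,"x": 0,"y": 0,"z": 0,"ax": 0,"ay": 0,"az": 0},{"fingers": 0.7,"x": 0,"y": 0,"z": 0,"ax": 0,"ay": 0,"az": 0},{"fingers": 0.7,"x": 0,"y": 0,"z": 0,"ax": 0,"ay": 0,"az": 0},{"fingers": 0.7,"x": 0,"y": 0,"z": -0.015,"ax": 0,"ay": 0,"az": 0},{"fingers": 0.7,"x": 0,"y": 0,"z": -0.035,"ax": 0,"ay": 0,"az": 0},{"fingers": 0.7,"x": 0,"y": 0,"z": -0.035,"ax": 0,"ay": 0,"az": 0},{"fingers": 0.7,"x": 0,"y": 0,"z": -0.035,"ax": 0,"ay": 0,"az": 0},{"fingers": 0.7,"x": 0,"y": 0,"z": -0.035,"ax": 0,"ay": 0,"az": 0}]'

```text
clock: 24.77
tcp_pos: [0.5668, 0.3463, 0.1945]
orientation: [2.735, 1.546, 0.001]
contact_force: [0.4, 0.3, 0.5]
grip_width: 0.0727
gripper_force: 0.0
```

Call:
arm_command --rows '[{"fingers": 0.7,"x": 0.03,"y": -0.025,"z": 0,"ax": 0,"ay": 0,"az": 0},{"fingers": 0.7,"x": 0.03,"y": -0.025,"z": 0,"ax": 0,"ay": 0,"az": 0},{"fingers": 0.7,"x": 0.03,"y": -0.025,"z": 0,"ax": 0,"ay": 0,"az": 0},{"fingers": 0.7,"x": 0.03,"y": -0.025,"z": 0,"ax": 0,"ay": 0,"az": 0},{"fingers": 0.7,"x": 0.03,"y": -0.025,"z": 0,"ax": 0,"ay": 0,"az": 0},{"fingers": 0.7,"x": 0,"y": 0,"z": 0,"ax": 0,"ay": 0,"az": 0},{"fingers": 0.7,"x": 0,"y": 0,"z": 0,"ax": 0,"ay": 0,"az": 0},{"fingers": 0.7,"x": 0,"y": 0,"z": 0,"ax": 0,"ay": 0,"az": 0}]'

```text
clock: 25.43
tcp_pos: [0.5372, 0.539, 0.1924]
orientation: [2.734, 1.546, 0.001]
contact_force: [0.6, -0.3, 0.3]
grip_width: 0.0727
gripper_force: 0.0
```

Run:
```python
from h import *
f,P=grab('top','t8.png')
for n,u in(('chip',347),('cap',310),('res',273)): print(n,circ(P,u,245,.028,.038,18))
print('clean',circ(P,438,235,.025,.06,18)); print('reel',circ(P,145,202,.05,.061,22))
print('tester',rect(P,160,225,120,168,.018,.04)); print('meter',rect(P,475,545,300,400,.02,.055))
f,P=grab('side'); cv2.imwrite('pics/s8.png',cv2.resize(f['frame'][150:390,220:500],None,fx=2.5,fy=2.5)[:,:,::-1])
```

```text
chip (array([ 0.5199, -0.0737]), 0.0302, 238, np.float64(0.0343))
cap (array([0.5145, 0.0032]), 0.03, 241, np.float64(0.034))
res (array([0.5109, 0.083 ]), 0.0302, 218, np.float64(0.0349))
clean (array([ 0.558 , -0.2634]), 0.0303, 681, np.float64(0.0415))
reel (array([0.5622, 0.3332]), 0.0405, 534, np.float64(0.056))
tester (array([0.7267, 0.2809]), array([0.0886, 0.1237]), 9.99, 1466, np.float64(0.0268))
meter (array([ 0.3331, -0.4075]), array([0.0791, 0.1503]), 81.44, 3282, np.float64(0.0366))
```

View pics/s8.png

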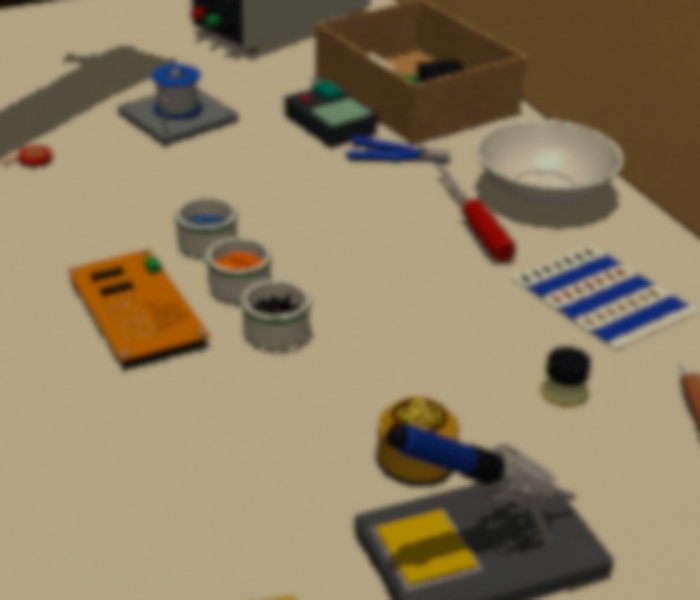

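View pics/t8.png

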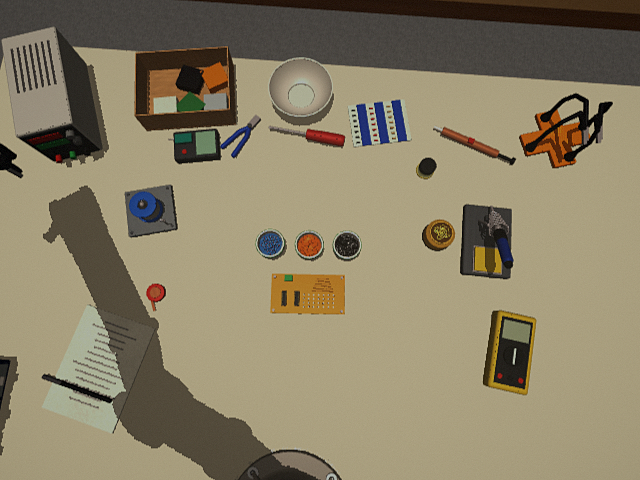

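The reel is on the spindle at (146,207), flat on the plate with its top at 56 mm. The dishes stand in order at (271,244), (309,245) and (347,245). The cleaner is beside the stand at (438,235), and the tester and meter have not moved.

```bash
python3 -c "
from bench import r; print(r.hand_in())"
```

```text
the job is handed in; nothing more can be done
None
```

The soldering place is set up and handed in: all three dishes are within about 1.5 mm of plan, the tip cleaner is about 22 mm from the iron stand, the reel sits on the plate over its spindle, everything is upright and released, and the tester and multimeter were left where they lay.

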